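# Tighten the lock ring of a paint spray gun held in a bench stand

## Task

The paint spray gun stands nose up in the bench stand and turns loosely in it: slide the fork all the way in by its red knob so that it takes the gun's grip between its prongs and keeps the gun from turning, then tighten the yellow knurled lock ring on the nose clockwise (looking at the nose) until it stops and its red rib meets the white mark on the nose. Then slide the fork all the way back out to free the grip, without twisting the gun in its stand or disturbing the cup, jar and mallet.

Things in the scene. Friction and masses are not known exactly. Their poses are not given: they have to be found in the camera images.
- stand: Grey fixed bench stand; origin on the bench top, x away from the robot (within its yaw), y left, z up. Base plate 200 x 400 x 14 mm (x -80..120, y -100..300). A cup holds the gun; the fork's rail (130 mm high) lies at y 120..290. The gun's axis lies in the stand's x-z plane, leaning 35 degrees from vertical towards its -x: the nose points up and towards the robot.
- ring_center (a point): Centre of the yellow knurled ring, half-way along its axis: 57 mm diameter (60 over knurls), 28 mm long; grip it across its diameter with fingers coming down along the axis. Site z = axis, out of the nose. At (-27, 0, 204) mm in the stand's frame. The black neck below it is 50 mm thick for 14 mm, then widens to 67; the nose (38 mm) stands 16 mm above its top face.
- ring (a joint): Turn of the lock ring on the gun, rad: 0 = loosest (start 0.03 to 0.4), 1.15 = hard stop, fully tight, the red radial rib on its top face in line with the white mark on the nose. Grows clockwise, looking at the nose from outside. Needs about 0.35 N m, stays where left, and drags the gun round with it if the grip is not held.
- gun_nose (a point): Tip of the black nose, on the gun's axis, 30 mm from ring_center along it. Site z axis points out of the nose, y along the grip.
- gun (a joint): Turn of the whole gun in the stand's cup, rad; 0 = grip square along the stand's y axis and in line with the fork; clockwise (looking at the nose) positive. Turns easily (0.12 N m); starts within 0.05 of 0.
- grip_end (a point): Free end of the gun's black round grip, 26 mm thick, which sticks out level from the gun 128 mm along +y of the gun, 65 mm below the ring's top face along the axis.
- fork_knob (a point): Centre of the red upright round knob of the fork: 22 mm diameter, 44 mm high (half of it above this point), with 48 mm between the knob's centre and the fork's block below it. It moves level along the stand's y axis.
- fork (a joint): Travel of the holding fork, m: 0 = fully out, away from the gun (start is 0 to 0.012), 0.06 = end stop, fully in, the prongs astride the grip with about 2.5 mm of play each side. Grows as the knob moves towards the gun, along the stand's -y. Slides with about 2.5 N and stays where left; the mouth is flared, so it centres the grip as it closes.
- cup_mid (a point): Bystander: middle of a clear open mixing cup, 90 mm diameter, 75 mm high.
- jar_mid (a point): Bystander: middle of a white jar with blue cap, 84 mm diameter, 120 mm high.
- mallet: Bystander: mallet lying on the bench, 240 mm long, wooden handle, black rubber head. x along it, head at +x; origin at its middle, underneath.

How it is judged (in metres and radians):
On the way, in this order (a step that is already met when the one before it is completed fails the run):
1. the fork is slid in and holds the grip (at least 50 of 60 mm) while the ring is still loose (value of joint fork above 0.05 m and value of joint ring below 0.6 rad), for 0.2 s.
2. the ring is tightened to within 0.1 rad of its stop while the fork holds the grip (value of joint ring above 1.05 rad and value of joint fork above 0.05 m), for 0.2 s.
At the end, for the whole second after the job is handed in: The ring is within 0.1 rad of its tight stop, the fork is back out to within 15 mm of fully out, the gun's grip is within 0.12 rad of square to the stand, and all is at rest (value of joint ring above 1.05 rad and value of joint fork below 0.015 m and value of joint gun between -0.12 and 0.12 rad and velocity of joint each of ring, gun below 0.05 rad/s and velocity of joint gun above -0.05 rad/s); the robot touches nothing.
It fails at once if the gun is twisted more than 0.2 rad (about 11 degrees) in its stand (value of joint gun above 0.2 rad or value of joint gun below -0.2 rad).
It fails at once if the cup, jar or mallet is moved more than 30 mm or the cup or jar is knocked over (distance of any of cup_mid, jar_mid, mallet from where it was at the start of the episode above 0.03 m or angle between any of cup_mid, jar_mid's own z axis and vertical above 0.5 rad).
It also fails if it takes over 61 s, if anything falls off the work surface, if the arm or the gripper's body presses on something with over 40 N, if the wrist force passes 120 N, or if a joint passes its speed limit or range.

## Robot

A 6-joint arm with a two-finger parallel gripper is mounted at the origin on the work surface. World frame = base frame: x ahead of the robot, y to its left, z up, the work surface at z = 0. Lengths are in m, angles in degrees, forces in N, time in s.
With the tool pointing down it reaches from about 0.4 to 0.825 m from the base axis. Payload 7 kg.
Tool frame: the origin (TCP) lies on the centre line of the jaws, within the pads' length; the fingertips stand 8 mm ahead of it and the grasp point (between the pads) lies 11 mm behind it; z points along the fingers, y is the line along which they close (so a half turn about z gives the same grasp; the last joint's range is limited). The gripper opens to 88 mm and grips with 3 to 60 N. Pads are 19 mm wide; open, the fingers measure 130 mm over their backs; the gripper's body (78 mm by 193 mm) begins 47 mm behind the grasp point.
Start: joints at [-47.206, 20.546, 0.682, 0, -70.136, -16.507], TCP at [0.299, -0.605, 0.235] pointing down, gripper open.
Joint ranges: [-176.03, 176.03], [-82.01, 121.73], [-58.28, 71.71], [-173.87, 95.51], [-174.79, -0.11], [-173.66, 173.66]. Speed limits (degrees/s): [136.94, 136.94, 172.46, 180, 180, 180].

## Interface

Orientations are given as [roll, pitch, yaw] about the fixed x, y, z axes, in that order (R = Rz(yaw) Ry(pitch) Rx(roll)).
In Python, from plant import ctrl, vision gives the robot as it stands. The module is installed in compiled form; this text tells all that it offers.
- The arm moves only by the tool move_arm, never from a script. Its argument "moves" is one flat list of numbers, 7 for each row, row after row: the finger opening in cm, from 0 to 8.76, then the shift along the tool's x, y, z in cm, then the turn, a rotation vector about the tool's x, y, z in rad. A call has 1 to 8 rows; each row shifts and turns the commanded pose from where the row before left it, along the tool's axes as they then stand; what a row does not reach is not made up. A row lasts 1/10 s, in which the tool goes at most 50 mm and 8.59 degrees, less where a joint would pass 70% of its speed; a pose out of reach is approached as far as the arm can. A call with a gripper value outside its range is refused whole. The fingers move at their own pace and stop on an object; the grip force is fixed at half the most. Time passes only in rows, so rows that do not move let the fingers close. It gives the time, the measured TCP pose, the force, the opening and the grip force at its end, in the units of the state.
- ctrl.get_obs(): the state, without advancing time (a new reading comes with each control period).
- vision.snapshot(name): name is "side" or "top" or "wrist"; returns (picture, depth): 400x640x3 uint8, red, green, blue; 400x640 float32, m along the optical axis (not along the pixel's ray), 0 where there is no reading.
- vision.camera_model(name): a dict with "vertical_fov" (degrees; the focal length in pixels is half the picture's height over the tangent of half this angle, whatever the lens; pixels are square), "cx", "cy" (the principal point, pixels), "D" ([k1, k2, p1, p2, k3] as OpenCV has them; the pictures are not rectified), "cam_to_world" (4x4, takes a point from camera to world coordinates). Camera axes: x right, y down, z forward; pixel columns grow to the right and rows downward; lengths in m; the calibration is good to about 2 mm. A picture is of the moment at which its call begins: read the wrist's pose just before it. camera_model takes no time and is no camera call; for the wrist camera it gives the pose at the moment of the call.
- ctrl.close_job(): hands the job in; it is judged then, once.
The state is a dict: "clock": time; "joint_pos": joint angles; "qvel": joint speeds; "tau": joint torques, N m; "tool_pos": TCP position; "orientation": TCP orientation; "force": force on the tool from outside, world axes, zero at the start; "moment": the same for the moment, N m; "opening": finger opening in m; "gripper_force": force on a finger pad.
Only numpy, scipy, OpenCV 4.12 (cv2) and the standard library are available. Lean on these libraries where they do the work, as an engineer would, in place of code of your own. Each camera call takes 0.05 s, during which the arm holds its last target. There are 200 camera calls.

## Working session

There is one attempt and no reset: what is moved stays moved. The work goes in short steps, Python scripts to look and compute and a tool call to move; the robot and the scene stay as the last step left them, time stands still between calls to the robot, and variables do not carry over. Pictures are saved under pics/ and viewed, at most 10 in all, crops included, and the job is handed in when it is done.

Besides the shell and the picture viewer there is one more tool, called after "Request:" as name(argument=value, ...) on one line, values as JSON. move_arm: Moves the arm, as the interface text tells. Its arguments: {"type":"object","properties":{"moves":{"type":"array"}},"required":["moves"]}

```bash
mkdir -p pics; python3 - <<'E'
from plant import ctrl, vision
import cv2,numpy as np
o=ctrl.get_obs();print(o)
for n in("side","top"):
    p,d=vision.snapshot(n);cv2.imwrite(f"pics/{n}0.png",p[:,:,::-1]);np.savez(f"{n}0.npz",p=p,d=d);print(n,vision.camera_model(n))
E
```

```text
{'clock': 0.0, 'joint_pos': array([-4.72053315e+01,  2.05910969e+01,  6.34000808e-01, -2.10193113e-02,
       -7.01360286e+01, -1.65070649e+01]), 'qvel': array([ 0.0715583 ,  0.01477255,  0.08512382,  0.00824362, -0.08214847,
       -0.00499083]), 'tau': array([-1.61707278e-03, -5.82711732e+01,  2.93049073e+01,  6.99695528e+00,
        6.77060147e-03, -2.00475574e-04]), 'tool_pos': array([ 0.29871297, -0.60477206,  0.23362539]), 'orientation': array([ 1.79905099e+02, -7.51742186e-03, -1.53719548e+02]), 'force': array([ 1.18093679, -0.1820372 ,  0.42906245]), 'moment': array([0.02066103, 0.04494281, 0.00059066]), 'gripper_force': 0.0, 'opening': 0.08745810810145417}
side {'vertical_fov': 49.695985523991155, 'cx': 313.6313555644634, 'cy': 190.4386981512175, 'D': array([-0.11833341,  0.        ,  0.        ,  0.        ,  0.        ]), 'cam_to_world': array([[-0.97082655, -0.18548726,  0.15195486,  0.47766409],
       [-0.2397789 ,  0.75461011, -0.61079429,  0.43493896],
       [-0.00137212, -0.62941088, -0.77707146,  0.79411323],
       [ 0.        ,  0.        ,  0.        ,  1.        ]])}
top {'vertical_fov': 51.43191678046257, 'cx': 318.8028021528993, 'cy': 205.64045593913696, 'D': array([-0.06138067,  0.        ,  0.        ,  0.        ,  0.        ]), 'cam_to_world': array([[-1.68587033e-02, -9.93757309e-01,  1.10282346e-01,
         4.96070473e-01],
       [-9.99855009e-01,  1.70202104e-02,  5.23198380e-04,
        -8.21288465e-02],
       [-2.39696093e-03, -1.10257535e-01, -9.93900161e-01,
         1.06267252e+00],
       [ 0.00000000e+00,  0.00000000e+00,  0.00000000e+00,
         1.00000000e+00]])}
```

View pics/side0.png

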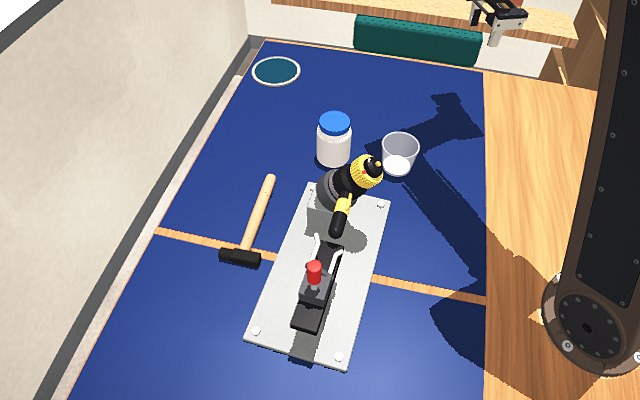

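View pics/top0.png

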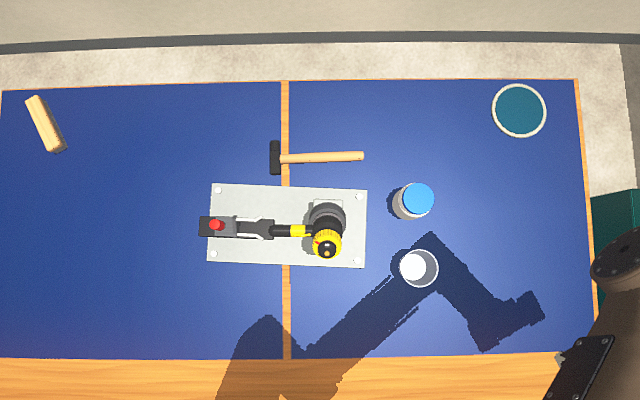

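Side view: the stand is in the middle, with the red knob at about (314,272) and the yellow ring at about (367,170). The jar is at (334,140), the cup at (400,155) and the mallet at (255,220). In the top view the plate corners are about (211,183), (367,189), (365,268) and (207,261), the knob is at (216,225) and the nose at (326,250).

```bash
cat > h.py <<'E'
import numpy as np,cv2
from plant import ctrl,vision
from scipy.spatial.transform import Rotation as Ro
def K(m):
    f=200/np.tan(np.radians(m["vertical_fov"]/2)); return np.array([[f,0,m["cx"]],[0,f,m["cy"]],[0,0,1]])
def rays(m,px):
    u=cv2.undistortPoints(np.array(px,float).reshape(-1,1,2),K(m),m["D"]).reshape(-1,2)
    return np.c_[u,np.ones(len(u))]@m["cam_to_world"][:3,:3].T
def onz(m,px,z):
    r=rays(m,px);c=m["cam_to_world"][:3,3];return c+r*((z-c[2])/r[:,2])[:,None]
def ond(m,px,d): return m["cam_to_world"][:3,3]+rays(m,px)*np.array(d)[:,None]
def proj(m,P):
    T=np.linalg.inv(m["cam_to_world"]);P=np.atleast_2d(P)
    return cv2.projectPoints(P@T[:3,:3].T+T[:3,3],np.zeros(3),np.zeros(3),K(m),m["D"])[0].reshape(-1,2)
E
python3 - <<'E'
from h import *
for n,px in(("top",[(211,183),(367,189),(365,268),(207,261)]),):
    m=vision.camera_model(n);print(onz(m,px,.014))
for n in("top","side"):
    z=np.load(n+"0.npz");p=z["p"];d=z["d"];m=vision.camera_model(n)
    r,g,b=[p[:,:,i].astype(int) for i in range(3)]
    # plate fit: grey points of height ~14mm
    v,u=np.nonzero(d>0);W=ond(m,np.c_[u,v],d[v,u])
    c=p[v,u].astype(int);grey=(c.max(1)-c.min(1)<25)&(c.min(1)>100)&(abs(W[:,2]-.014)<.007)&(W[:,0]>.3)&(W[:,0]<.8)&(abs(W[:,1])<.5)
    G=W[grey,:2];
    rect=cv2.minAreaRect(G.astype(np.float32));print(n,grey.sum(),rect,cv2.boxPoints(rect))
    red=(r>150)&(g<70)&(b<70);vv,uu=np.nonzero(red&(d>0));R=ond(m,np.c_[uu,vv],d[vv,uu]);k=(R[:,2]>.1)
    print("red",k.sum(),np.median(R[k],0),R[k].min(0),R[k].max(0))
p=np.load("top0.npz")["p"][170:280,195:380,::-1];cv2.imwrite("pics/topc.png",cv2.resize(p,None,fx=4,fy=4,interpolation=cv2.INTER_CUBIC))
E
```

```text
[[ 0.6756871   0.19435256  0.014     ]
 [ 0.65307291 -0.20536412  0.014     ]
 [ 0.45338032 -0.19457885  0.014     ]
 [ 0.47695347  0.20240764  0.014     ]]
top 8672 ((0.6013177633285522, -0.08419641852378845), (0.566407322883606, 0.3105889856815338), 83.46453094482422) [[ 0.4147987  -0.34788436]
 [ 0.7233693  -0.38323504]
 [ 0.7878368   0.17949152]
 [ 0.47926623  0.2148422 ]]
red 57 [0.55197396 0.12026604 0.22021365] [ 0.51348604 -0.08080758  0.13118373] [0.57301351 0.16374561 0.2352632 ]
side 12189 ((0.5464162826538086, -0.07866290211677551), (0.5619331002235413, 0.22860431671142578), 86.6327133178711) [[ 0.4158085  -0.3524307 ]
 [ 0.6440181  -0.36585808]
 [ 0.67702407  0.1951049 ]
 [ 0.44881445  0.20853227]]
red 191 [0.55199539 0.13843691 0.21062817] [ 0.51219185 -0.08245751  0.12778969] [0.57259808 0.14116014 0.2309217 ]
```

View pics/topc.png

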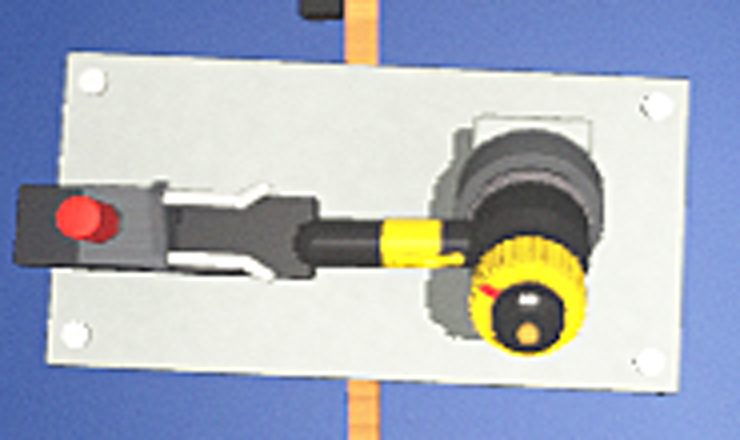

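The crop shows plate corners at (68,53), (690,80), (680,391) and (47,364), the knob top at about (78,215) and the nose tip at about (528,318). The red rib is at (487,290) and the white mark at (527,299).

```bash
cat >> h.py <<'E'
def crop2px(c,x0,y0,s): return (np.array(c,float)+.5)/s-.5+np.array([x0,y0])
E
python3 - <<'E'
from h import *
m=vision.camera_model("top")
C=onz(m,crop2px([(68,53),(690,80),(680,391),(47,364)],195,170,4),.014)[:,:2]
L=np.array([[.12,.3],[.12,-.1],[-.08,-.1],[-.08,.3]])
def fit(C,L):
    a=L-L.mean(0);b=C-C.mean(0);th=np.arctan2((a[:,0]*b[:,1]-a[:,1]*b[:,0]).sum(),(a*b).sum());c,s=np.cos(th),np.sin(th);R=np.array([[c,-s],[s,c]])
    return th,C.mean(0)-R@L.mean(0),R
th,t,R=fit(C,L);print("top yaw",np.degrees(th),t,"res mm",(C-(L@R.T+t))*1e3)
rc=np.r_[R@[-.027,0]+t,.204];ax=np.r_[R@[-np.sin(np.radians(35)),0],np.cos(np.radians(35))]
print("ring",rc,"axis",ax,"nose",rc+.03*ax)
s=vision.camera_model("side")
pn={n:proj(vision.camera_model(n),[rc,rc+.014*ax,rc+.03*ax]) for n in("top","side")};print(pn)
for n in("top","side"):
    z=np.load(n+"0.npz");p=z["p"];d=z["d"];m=vision.camera_model(n)
    r,g,b=[p[:,:,i].astype(int) for i in range(3)]
    vv,uu=np.nonzero((r>130)&(g<80)&(b<80)&(d>0));W=ond(m,np.c_[uu,vv],d[vv,uu])
    S=np.c_[(W[:,:2]-t)@R,W[:,2]];k=(S[:,1]>.1)&(S[:,2]>.1);print(n,k.sum(),S[k].min(0),S[k].max(0),np.percentile(S[k],[10,50,90],axis=0))
    top=S[k&(S[:,2]>np.percentile(S[k][:,2],90)-.01)]
    vv,uu=np.nonzero((r>160)&(g>130)&(b<90)&(d>0));W=ond(m,np.c_[uu,vv],d[vv,uu]);S=np.c_[(W[:,:2]-t)@R,W[:,2]];k=(abs(S[:,1])<.045)&(S[:,2]>.15)&(abs(S[:,0])<.15)
    P=(S[k]-[-.027,0,.204]);a=np.array([-np.sin(np.radians(35)),0,np.cos(np.radians(35))]);e=np.array([a[2],0,-a[0]])
    print("ring local e,y,a",np.percentile(np.c_[P@e,P[:,1],P@a],[2,98],axis=0))
p=np.load("side0.npz")["p"][130:330,260:400,::-1];cv2.imwrite("pics/sidec.png",cv2.resize(p,None,fx=3,fy=3,interpolation=cv2.INTER_CUBIC))
E
```

```text
top yaw -3.4048136915313334 [ 0.53917114 -0.09927901] res mm [[-0.79481676 -0.32762902]
 [-1.56521408  0.59438109]
 [ 1.5772929   0.67041762]
 [ 0.78273795 -0.93716969]]
ring [ 0.5122188  -0.09767547  0.204     ] axis [-0.57256398  0.03406484  0.81915204] nose [ 0.49504188 -0.09665352  0.22857456]
{'top': array([[327.21354905, 243.67153365],
       [327.15339811, 247.52478811],
       [327.0823752 , 252.06661266]]), 'side': array([[365.50729506, 170.28211723],
       [370.41254885, 167.04923994],
       [376.17279781, 163.25206035]])}
top 90 [-0.00833147  0.21745733  0.12919733] [0.01840745 0.26733962 0.2352632 ] [[-0.00630544  0.21848829  0.19410993]
 [ 0.00131714  0.22346279  0.22644611]
 [ 0.01007471  0.23785096  0.23211374]]
ring local e,y,a [[-0.02332317 -0.02584975 -0.03079899]
 [ 0.02992603  0.03228621  0.02683862]]
side 199 [-0.00982272  0.16204142  0.12684464] [0.02158775 0.24096163 0.2309217 ] [[-0.00867978  0.23030808  0.18905371]
 [-0.00098918  0.23796544  0.2101583 ]
 [ 0.00933521  0.24007236  0.22761899]]
ring local e,y,a [[-0.02505664 -0.00467907 -0.01204059]
 [ 0.02756588  0.03078885  0.0245724 ]]
```

View pics/sidec.png

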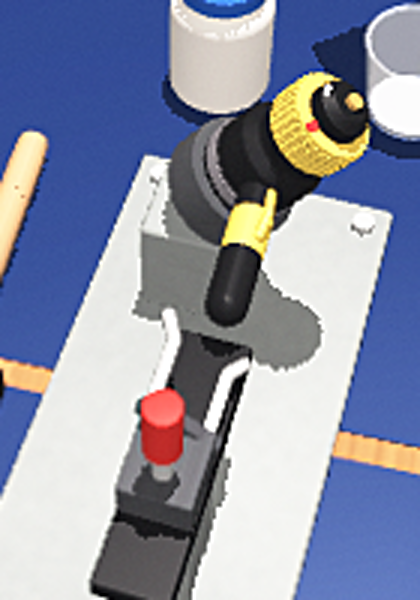

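The predicted ring and nose match both pictures to within a pixel or two. The knob is at about (0.553, 0.129, 0.209). I'll raise the tool and turn it so the jaws close along the stand's x.

Request:
move_arm(moves=[8.7,0,0,-2.1,0,0,-0.1316,8.7,0,0,-2.1,0,0,-0.1316,8.7,0,0,-2.1,0,0,-0.1316,8.7,0,0,-2.1,0,0,-0.1316,8.7,0,0,-2.1,0,0,-0.1316,8.7,0,0,-2.1,0,0,-0.1316,8.7,0,0,-2.1,0,0,-0.1316,8.7,0,0,-2.1,0,0,-0.1316])

```text
clock: 0.9
tool_pos: [0.2988, -0.605, 0.4029]
orientation: [180.0, 0.0, -93.1]
force: [0.5, -1.1, 0.0]
opening: 0.087
gripper_force: 0.0
```

```bash
cat >> h.py <<'E'
def delta(P,rpy=None):
    o=ctrl.get_obs();R=Ro.from_euler("xyz",o["orientation"],degrees=True)
    print("clock",round(o["clock"],2),"pos",o["tool_pos"].round(4),"rpy",o["orientation"].round(2),"q",o["joint_pos"].round(1),"open",round(o["opening"],4),"F",o["force"].round(1))
    print("shift cm",(R.inv().apply(np.array(P)-o["tool_pos"])*100).round(2))
    if rpy is not None: print("rotvec",(R.inv()*(rpy if isinstance(rpy,Ro) else Ro.from_euler("xyz",rpy,degrees=True))).as_rotvec().round(4))
th=np.radians(-3.405);S2W=np.array([[np.cos(th),-np.sin(th),0],[np.sin(th),np.cos(th),0],[0,0,1]]);ST=np.array([.53917,-.09928,0])
def s2w(p): return S2W@np.array(p)+ST
def w2s(p): return (np.array(p)-ST)@S2W
E
python3 -c "
from h import *
delta(s2w([0,.2285,.33]),[180,0,-93.4])"
```

```text
clock 0.9 pos [ 0.2988 -0.605   0.4029] rpy [ 1.7997e+02  5.0000e-02 -9.3080e+01] q [-47.2  17.8  17.9  -0.  -90.2  44.1] open 0.087 F [ 0.5 -1.1  0. ]
shift cm [-74.63 -21.42   7.34]
rotvec [0.0005 0.0008 0.0056]
```

Request:
move_arm(moves=[8.7,-4.2,-1.2,0,0,0,0.0056,8.7,-4.2,-1.2,0,0,0,0,8.7,-4.2,-1.2,0,0,0,0,8.7,-4.2,-1.2,0,0,0,0,8.7,-4.2,-1.2,0,0,0,0,8.7,-4.2,-1.2,0,0,0,0,8.7,-4.2,-1.2,0,0,0,0,8.7,-4.2,-1.2,0,0,0,0])

```text
clock: 1.7
tool_pos: [0.4162, -0.2743, 0.4024]
orientation: [180.0, 0.0, -93.7]
force: [0.6, 0.5, 0.2]
opening: 0.0872
gripper_force: 0.0
```

Request:
move_arm(moves=[8.7,-4.2,-1.2,0,0,0,0,8.7,-4.2,-1.2,0,0,0,0,8.7,-4.2,-1.2,0,0,0,0,8.7,-4.2,-1.2,0,0,0,0,8.7,-4.2,-1.2,0,0,0,0,8.7,-4.2,-1.2,0,0,0,0,8.7,-4.2,-1.2,0,0,0,0,8.7,0,0,0,0,0,0])

```text
clock: 2.5
tool_pos: [0.52, 0.0159, 0.4011]
orientation: [179.9, -0.0, -93.5]
force: [-0.7, -0.3, -0.5]
opening: 0.0868
gripper_force: 0.0
```

```bash
python3 -c "
from h import *
delta(s2w([0,.2285,.28]),[180,0,-93.4])
m=vision.camera_model('wrist');p,d=vision.snapshot('wrist');cv2.imwrite('pics/w1.png',p[:,:,::-1]);print(proj(m,[s2w([0,.2285,.231]),s2w([0,.2285,.209])]))
np.savez('w1.npz',p=p,d=d,**{k:v for k,v in m.items()})"
```

```text
clock 2.5 pos [0.52   0.0159 0.4011] rpy [179.88  -0.   -93.5 ] q [ 23.3   2.1  -1.5  -0.1 -86.6 -26.8] open 0.0868 F [-0.7 -0.3 -0.5]
shift cm [-11.47  -2.6   12.11]
rotvec [ 0.002  -0.     -0.0018]
[[299.28958006 281.06513131]
 [300.41986601 272.11242892]]
```

View pics/w1.png

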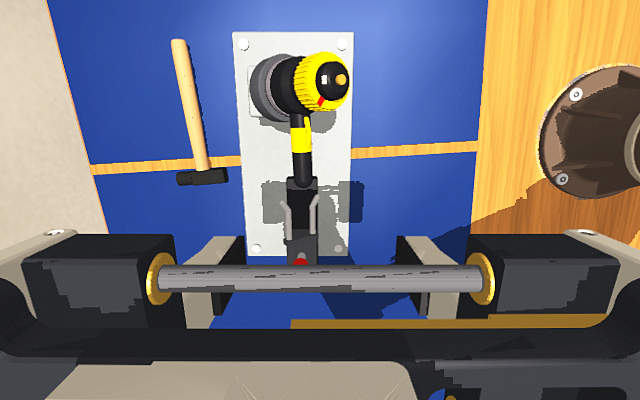

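The wrist view shows the knob at about (300,265), partly hidden by the gripper bar, where I predicted it. The gun's grip is in line with the fork. I'll move over the knob and go down.

Request:
move_arm(moves=[8.7,-3.8,-0.87,1,0,0,0,8.7,-3.8,-0.87,2,0,0,0,8.7,-3.87,-0.86,3,0,0,0,8.7,0,0,3,0,0,0,8.7,0,0,2,0,0,0,8.7,0,0,0,0,0,0,8.7,0,0,0,0,0,0])

```text
clock: 3.25
tool_pos: [0.5527, 0.1239, 0.2933]
orientation: [-180.0, -0.0, -93.7]
force: [0.6, -0.1, 0.1]
opening: 0.0869
gripper_force: 0.0
```

```bash
python3 -c "
from h import *
delta(s2w([0,.2285,.20]),[180,0,-93.4])
p,d=vision.snapshot('side');cv2.imwrite('pics/s2.png',cv2.resize(p[150:350,200:440,::-1],None,fx=3,fy=3,interpolation=cv2.INTER_CUBIC))"
```

```text
clock 3.25 pos [0.5527 0.1239 0.2933] rpy [-1.7998e+02 -3.0000e-02 -9.3750e+01] q [ 32.4   8.4  -8.    0.  -73.6 -36.2] open 0.0869 F [ 0.6 -0.1  0.1]
shift cm [-0.5   0.03  9.33]
rotvec [-0.0004 -0.0005 -0.0061]
```

View pics/s2.png

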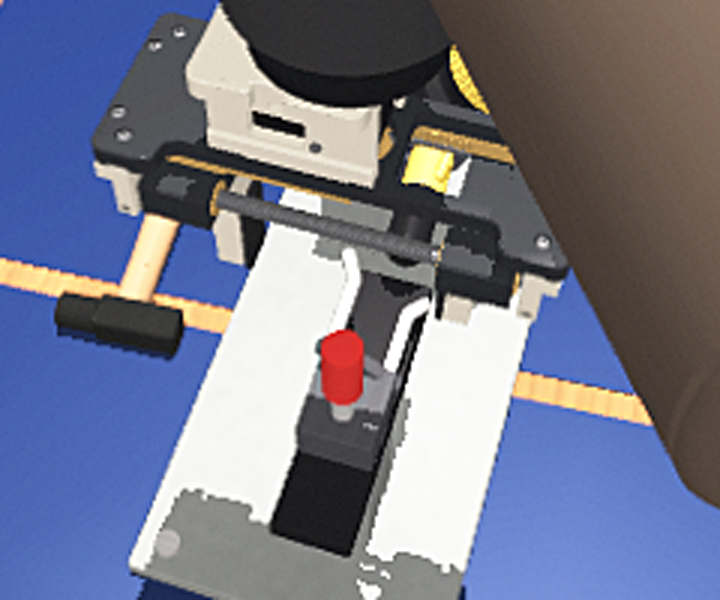

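```bash
python3 -c "
from h import *
m=vision.camera_model('side')
o=ctrl.get_obs();T=o['tool_pos']
print(proj(m,[T,T-[0,0,-.008],s2w([0,.2285,.231]),s2w([0,.2285,.187])]))
print(onz(m,crop2px([(342,347),(342,390)],200,150,3),.231), s2w([0,.2285,.231]))"
```

```text
[[315.09178022 238.81305792]
 [315.09950572 235.61631462]
 [314.50248717 264.54058831]
 [314.49555345 278.4167299 ]]
[[0.55362169 0.13040376 0.231     ]
 [0.54798204 0.15324255 0.231     ]] [0.55274141 0.12881662 0.231     ]
```

The side view shows the jaws straddling the line above the knob, clear of everything, and the positions agree. I'll go down and grip.

Request:
move_arm(moves=[8.7,-0.3,0.03,2,0,0,-0.006,8.7,-0.3,0,2.4,0,0,0,8.7,0,0,2.5,0,0,0,8.7,0,0,2.4,0,0,0,8.7,0,0,0,0,0,0,5,0,0,0,0,0,0,1.8,0,0,0,0,0,0,1.8,0,0,0,0,0,0])

```text
clock: 4.1
tool_pos: [0.5534, 0.131, 0.2014]
orientation: [-179.9, 0.1, -93.4]
force: [0.2, 0.2, 0.6]
opening: 0.0684
gripper_force: 0.0
```

Request:
move_arm(moves=[1.8,0,0,0,0,0,0,1.8,0,0,0,0,0,0,1.8,0,0,0,0,0,0,1.8,0,0,0,0,0,0])

```text
clock: 4.5
tool_pos: [0.5526, 0.1307, 0.1996]
orientation: [-180.0, 0.0, -93.4]
force: [1.2, -0.2, 1.0]
opening: 0.0365
gripper_force: 0.0
```

Request:
move_arm(moves=[1.6,0,0,0,0,0,0,1.6,0,0,0,0,0,0,1.6,0,0,0,0,0,0,1.6,0,0,0,0,0,0])

```text
clock: 4.9
tool_pos: [0.554, 0.1309, 0.1996]
orientation: [-179.9, 0.0, -93.4]
force: [7.3, -0.9, -4.9]
opening: 0.0216
gripper_force: 30.0
```

The knob is gripped. I'll slide the fork in.

Request:
move_arm(moves=[1.6,0.8,0,0,0,0,0,1.6,0.8,0,0,0,0,0,1.6,0.8,0,0,0,0,0,1.6,0.8,0,0,0,0,0,1.6,0.8,0,0,0,0,0,1.6,0.5,0,0,0,0,0,1.6,0,0,0,0,0,0])

```text
clock: 5.6
tool_pos: [0.5512, 0.0858, 0.1996]
orientation: [-179.9, 0.0, -93.4]
force: [7.0, -0.8, -3.7]
opening: 0.0211
gripper_force: 30.0
```

Request:
move_arm(moves=[1.6,0.3,0,0,0,0,0,1.6,0.3,0,0,0,0,0,1.6,0.2,0,0,0,0,0,1.6,0,0,0,0,0,0])

```text
clock: 6.0
tool_pos: [0.5508, 0.0784, 0.1996]
orientation: [-179.9, 0.1, -93.4]
force: [5.6, 0.9, -3.5]
opening: 0.0214
gripper_force: 30.0
```

Request:
move_arm(moves=[1.6,0.3,0,0,0,0,0,1.6,0,0,0,0,0,0])

```text
clock: 6.2
tool_pos: [0.5506, 0.0754, 0.1996]
orientation: [-179.9, 0.1, -93.4]
force: [4.5, 1.1, -4.1]
opening: 0.0218
gripper_force: 30.0
```

Request:
move_arm(moves=[1.6,0.3,0,0,0,0,0,1.6,0,0,0,0,0,0])

```text
clock: 6.4
tool_pos: [0.5504, 0.0724, 0.1996]
orientation: [-179.9, 0.1, -93.4]
force: [4.7, 0.8, -4.0]
opening: 0.0215
gripper_force: 30.0
```

Request:
move_arm(moves=[1.6,0.3,0,0,0,0,0,1.6,0,0,0,0,0,0])

```text
clock: 6.6
tool_pos: [0.5504, 0.0719, 0.1996]
orientation: [-179.8, 0.3, -93.4]
force: [3.1, 13.4, -2.0]
opening: 0.0212
gripper_force: 30.0
```

```bash
python3 -c "
from h import *
delta(s2w([0,.1685,.2]),[180,0,-93.4])
p,d=vision.snapshot('side');cv2.imwrite('pics/s3.png',cv2.resize(p[150:350,200:440,::-1],None,fx=3,fy=3,interpolation=cv2.INTER_CUBIC))"
```

```text
clock 6.6 pos [0.5504 0.0719 0.1996] rpy [-179.82    0.31  -93.35] q [ 27.5  10.7 -17.6  -0.2 -61.4 -30.8] open 0.0212 F [ 3.1 13.4 -2. ]
shift cm [ 0.31  0.11 -0.04]
rotvec [-0.0031  0.0053  0.0008]
```

View pics/s3.png

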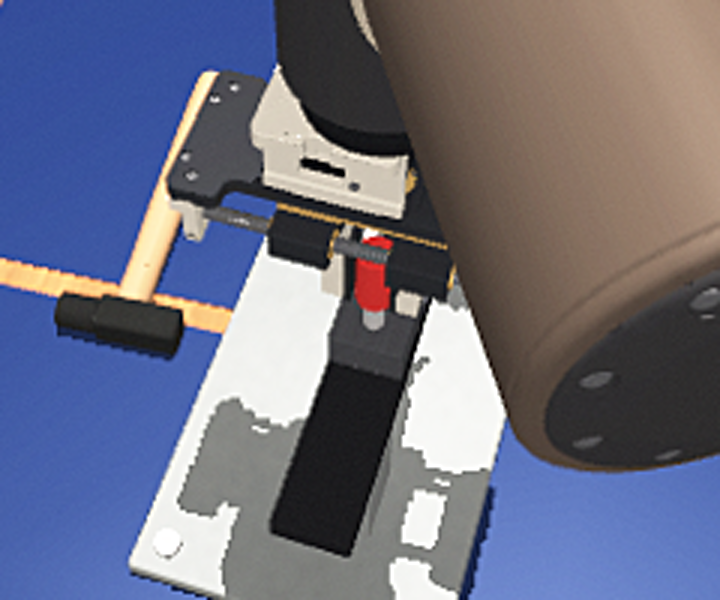

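The fork has moved about 59 mm in and hit its end stop (force jumped to 13 N). The picture shows the knob next to the gun with the rail empty behind it. I'll relieve the force, release and rise.

Request:
move_arm(moves=[1.6,-0.2,0,0,0,0,0,6,0,0,0,0,0,0,6,0,0,0,0,0,0,6,0,0,0,0,0,0,6,0,0,0,0,0,0,8.7,0,0,-2,0,0,0,8.7,0,0,-4,0,0,0,8.7,0,0,-4,0,0,0])

```text
clock: 7.45
tool_pos: [0.5485, 0.0704, 0.3003]
orientation: [179.9, -0.1, -93.4]
force: [0.9, 1.0, 0.3]
opening: 0.072
gripper_force: 0.0
```

```bash
cat >> h.py <<'E'
A=S2W@[-np.sin(np.radians(35)),0,np.cos(np.radians(35))];RC=s2w([-.027,0,.204])
def ringR(phi): # tool z=-A ; x = stand -y rotated by phi about tool z
    z=-A;x=S2W@[0,-1.,0];y=np.cross(z,x);return Ro.from_matrix(np.c_[x,y,z])*Ro.from_rotvec([0,0,phi])
E
python3 -c "
from h import *
# TCP = 11mm ahead of grasp point; standoff 120mm first
delta(RC+A*(.14),ringR(0)); delta(RC+A*(.14),ringR(-.4))"
```

```text
clock 7.45 pos [0.5485 0.0704 0.3003] rpy [ 1.7991e+02 -6.0000e-02 -9.3380e+01] q [ 27.6   7.   -8.7   0.  -74.4 -31. ] open 0.072 F [0.9 1.  0.3]
shift cm [16.99 10.66 -1.8 ]
rotvec [ 0.6125 -0.0008  0.0008]
clock 7.45 pos [0.5485 0.0704 0.3003] rpy [ 1.7991e+02 -6.0000e-02 -9.3380e+01] q [ 27.6   7.   -8.7   0.  -74.4 -31. ] open 0.072 F [0.9 1.  0.3]
shift cm [16.99 10.66 -1.8 ]
rotvec [ 0.6043  0.1217 -0.3866]
```

Request:
move_arm(moves=[8.7,3.4,1.5,-0.5,0,0,0,8.7,3.4,1.5,-0.5,0,0,0,8.7,3.4,1.5,0,0,0,0,8.7,3.4,1.5,0,0,0,0,8.7,3.4,1.5,0,0,0,0,8.7,0,0,0,0.102,0,0,8.7,0,0,0,0.102,0,0,8.7,0,0,0,0.102,0,0])

```text
clock: 8.25
tool_pos: [0.4643, -0.095, 0.3101]
orientation: [-162.2, 0.0, -93.4]
force: [-0.4, -0.4, 0.9]
opening: 0.0873
gripper_force: 0.0
```

Request:
move_arm(moves=[8.7,0,0,0,0.102,0,0,8.7,0,0,0,0.102,0,0,8.7,0,0,0,0.102,0,0,8.7,0,0,0,0,0,0])

```text
clock: 8.65
tool_pos: [0.4589, -0.0961, 0.3043]
orientation: [-145.1, -0.1, -93.3]
force: [-0.1, -1.2, -0.6]
opening: 0.0875
gripper_force: 0.0
```

```bash
python3 -c "
from h import *
delta(RC+A*.08,ringR(0))
m=vision.camera_model('wrist');p,d=vision.snapshot('wrist');cv2.imwrite('pics/w4.png',p[:,:,::-1]);print(proj(m,[RC,RC+.014*A,RC+.03*A]))"
```

```text
clock 8.65 pos [ 0.4589 -0.0961  0.3043] rpy [-1.451e+02 -1.000e-01 -9.335e+01] q [ 22.3 -25.  -52.4  26.9 -33.4 -44.4] open 0.0875 F [-0.1 -1.2 -0.6]
shift cm [-0.17  1.38  3.28]
rotvec [ 0.0017 -0.0009  0.0018]
[[335.45788363 204.57371397]
 [336.2755146  208.94467984]
 [337.32047732 214.53139654]]
```

View pics/w4.png

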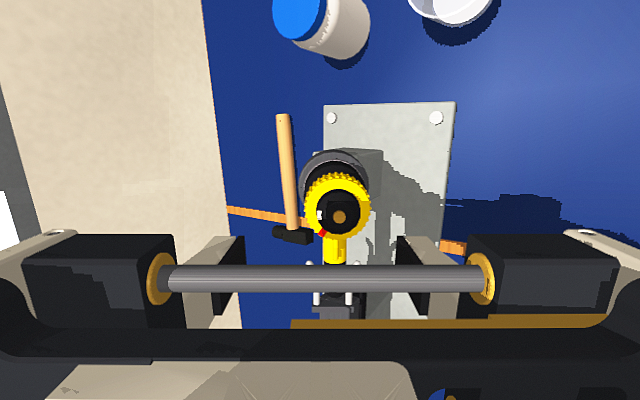

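The wrist view shows the ring at (337,211) and the nose tip at (340,217), within 2–3 px of prediction. The fork prongs are astride the grip at (333,290). I'll centre, come down the axis and check.

Request:
move_arm(moves=[8.7,-0.1,0.7,1.0,0,0,0,8.7,-0.1,0.78,1.3,0,0,0,8.7,-0.05,0,1,0,0,0,8.7,0,0,0,0,0,0])

```text
clock: 9.1
tool_pos: [0.472, -0.0927, 0.274]
orientation: [-145.0, -0.0, -93.4]
force: [0.2, 0.3, -0.3]
opening: 0.0872
gripper_force: 0.0
```

```bash
python3 -c "
from h import *
delta(RC-A*.009,ringR(0))
m=vision.camera_model('wrist');p,d=vision.snapshot('wrist');cv2.imwrite('pics/w5.png',cv2.resize(p[150:300,230:450,::-1],None,fx=3.5,fy=3.5,interpolation=cv2.INTER_CUBIC));print((proj(m,[RC,RC+.014*A,RC+.03*A])-[230,150])*3.5)"
```

```text
clock 9.1 pos [ 0.472  -0.0927  0.274 ] rpy [-1.4502e+02 -4.0000e-02 -9.3420e+01] q [ 20.  -21.5 -56.1  31.3 -26.1 -48.1] open 0.0872 F [ 0.2  0.3 -0.3]
shift cm [0.25 0.7  8.95]
rotvec [ 0.0003 -0.0008  0.0002]
[[347.83525349 211.27916627]
 [349.74891988 229.95496209]
 [352.23392956 254.2090718 ]]
```

View pics/w5.png

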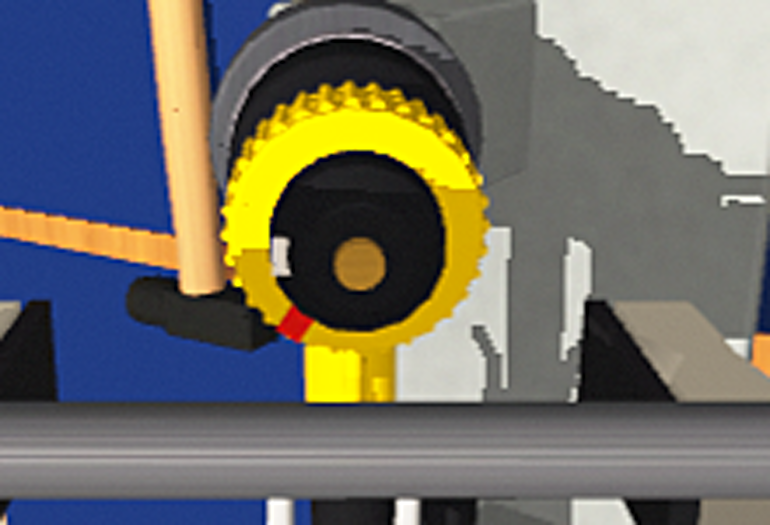

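The ring is sharp in view. The red rib at (297,323) still has to turn clockwise to the white mark at (281,257), about 50°. The nose shows about 2 px right and 3 px low of prediction. Joint 3 is close to its limit, so I'll check that the descent can be reached with a quick kinematic fit.

```bash
cat > kin.py <<'E'
from h import *
from scipy.optimize import least_squares
D=[([.2988,-.605,.4029],[179.97,.05,-93.08],[-47.2,17.8,17.9]),([.2987,-.6048,.2336],[179.9,0,-153.72],[-47.2,20.59,.634]),([.52,.0159,.4011],[179.88,0,-93.5],[23.3,2.1,-1.5]),
([.5527,.1239,.2933],[-179.98,-.03,-93.75],[32.4,8.4,-8]),([.5504,.0719,.1996],[-179.82,.31,-93.35],[27.5,10.7,-17.6]),([.5485,.0704,.3003],[179.91,-.06,-93.38],[27.6,7,-8.7]),
([.4589,-.0961,.3043],[-145.1,-.1,-93.35],[22.3,-25,-52.4]),([.472,-.0927,.274],[-145.02,-.04,-93.42],[20,-21.5,-56.1])]
def wr(p,R,q,x):
    a1,d1,L2,al,L3,be,b,t,tx,ty=x;q1,q2,q3=np.radians(q)
    ph=q2-q3+be
    w=Ro.from_euler("z",-q1).apply(np.array(p)-R.apply([tx,ty,t]))
    return w-[a1+L2*np.sin(q2+al)+L3*np.cos(ph),b,d1+L2*np.cos(q2+al)-L3*np.sin(ph)]
f=lambda x:np.concatenate([np.r_[wr(p,Ro.from_euler("xyz",r,degrees=True),q,x)] for p,r,q in D]+[.001*(x-x0)])
x0=np.array([.05,.35,.33,0,.35,0,-.15,.2,0,0])
if __name__=="__main__":
    s=min((least_squares(f,x0+np.r_[0,0,0,dx,0,dy,0,0,0,0]) for dx in(0,.3) for dy in(0,.3,-.3)),key=lambda s:s.cost);print(s.x.round(3),(f(s.x)[:24]*1e3).reshape(-1,3).round(1))
    for phi in(0,):
      for a in(.08,.05,.03,.01,0,-.009):
        R=ringR(phi);g=least_squares(lambda q:wr(RC+A*a,R,q,s.x),[20,-21,-50]);print(a,g.x.round(1),g.cost)
E
python3 kin.py
```

```text
[-0.05   0.204  0.495  0.236  0.42  -0.148 -0.158  0.304  0.035 -0.002] [[ -1.2  -9.8  17.7]
 [ 16.3   0.9   7.7]
 [ -3.1  -0.5 -11. ]
 [  1.6  -3.2  -7.7]
 [-12.   -1.5  -8.9]
 [ -4.4  -1.9 -10.2]
 [ -3.4   3.6  -0.3]
 [  6.2  12.3  12.8]]
0.08 [ 22.7 -22.9 -56. ] 8.47875865173044e-14
0.05 [ 21.1 -18.8 -56.4] 2.997926159747114e-19
0.03 [ 20.1 -16.1 -56.5] 2.4472455679672598e-17
0.01 [ 19.2 -13.3 -56.4] 5.47062499228787e-16
0 [ 18.8 -11.9 -56.4] 1.924839641724015e-15
-0.009 [ 18.4 -10.6 -56.3] 5.267834442450658e-15
```

Request:
move_arm(moves=[8.7,0,0.4,1,0,0,0,8.7,0,0.4,1,0,0,0,8.7,0,0,1,0,0,0,8.7,0,0,0,0,0,0])

```text
clock: 9.55
tool_pos: [0.4847, -0.0954, 0.2498]
orientation: [-145.3, 0.2, -93.3]
force: [-1.0, 0.0, -0.6]
opening: 0.0872
gripper_force: 0.0
```

```bash
python3 -c "
from h import *
delta(RC-A*.009,ringR(0))"
```

```text
clock 9.55 pos [ 0.4847 -0.0954  0.2498] rpy [-145.33    0.16  -93.29] q [ 16.5 -17.8 -58.1  34.1 -19.9 -49.1] open 0.0872 F [-1.   0.  -0.6]
shift cm [0.08 0.33 6.24]
rotvec [0.0057 0.0035 0.    ]
```

Joint 3 has reached its limit. I'll back off 3 cm to be safe and fit the full kinematics, so I can choose an inclined grasp that is well within range.

Request:
move_arm(moves=[8.7,0,0,-1.5,0,0,0,8.7,0,0,-1.5,0,0,0,8.7,0,0,0,0,0,0])

```text
clock: 9.85
tool_pos: [0.4673, -0.0936, 0.2771]
orientation: [-145.1, 0.3, -93.2]
force: [0.8, 0.5, 0.2]
opening: 0.0866
gripper_force: 0.0
```

```bash
cat > kin.py <<'E'
from h import *
from scipy.optimize import least_squares
D=[([.2988,-.605,.4029],[179.97,.05,-93.08],[-47.2,17.8,17.9,0,-90.2,44.1]),([.2987,-.6048,.2336],[179.9,0,-153.72],[-47.2,20.59,.634,0,-70.136,-16.507]),([.52,.0159,.4011],[179.88,0,-93.5],[23.3,2.1,-1.5,-.1,-86.6,-26.8]),
([.5527,.1239,.2933],[-179.98,-.03,-93.75],[32.4,8.4,-8,0,-73.6,-36.2]),([.5504,.0719,.1996],[-179.82,.31,-93.35],[27.5,10.7,-17.6,-.2,-61.4,-30.8]),([.5485,.0704,.3003],[179.91,-.06,-93.38],[27.6,7,-8.7,0,-74.4,-31]),
([.4589,-.0961,.3043],[-145.1,-.1,-93.35],[22.3,-25,-52.4,26.9,-33.4,-44.4]),([.472,-.0927,.274],[-145.02,-.04,-93.42],[20,-21.5,-56.1,31.3,-26.1,-48.1]),([.4847,-.0954,.2498],[-145.33,.16,-93.29],[16.5,-17.8,-58.1,34.1,-19.9,-49.1])]
E_=lambda a,v:Ro.from_euler(a,v,degrees=True)
# zero tool orientation: tool along forearm x, so that pitch 90 -> down; C fixes yaw
C=Ro.from_matrix(np.array([[0,0,1],[-1,0,0],[0,-1,0]],float))
def fk(q,x,s4=1,s6=1):
    a1,b,d1,l2x,l2z,l3x,l3z,mx,my,mz,t=x
    R1=E_("z",q[0]);R2=R1*E_("y",q[1]);R3=R1*E_("y",q[1]-q[2]);R4=R3*E_("x",s4*q[3]);R5=R4*E_("y",-q[4]);R6=R5*C*E_("z",s6*q[5])
    p=R1.apply([a1,b,d1])+R2.apply([l2x,0,l2z])+R3.apply([l3x,0,l3z])+R4.apply([0,0,mz])+R5.apply([mx,my,0])+R6.apply([0,0,t])
    return p,R6
x0=np.array([.05,-.19,.3,0,.4,.4,0,0,0,0,.2])
def fit(s4,s6):
    def f(x): return np.concatenate([fk(q,x,s4,s6)[0]-p for p,r,q in D]+[.003*(x-x0)])
    return least_squares(f,x0)
def ik(P,R,x,s4,s6,q0):
    def g(q):
        p,r=fk(q,x,s4,s6);return np.r_[(p-P)*5,(R.inv()*r).as_rotvec()]
    s=least_squares(g,q0,x_scale=30);return s.x,s.cost
if __name__=="__main__":
    for s4 in(1,-1):
        for s6 in(1,-1):
            s=fit(s4,s6);print(s4,s6,s.x.round(3),"max mm",abs(s.fun[:27]).max()*1e3,"rot",[round(np.degrees((E_("xyz",r).inv()*fk(q,s.x,s4,s6)[1]).magnitude()),1) for p,r,q in D])
E
python3 kin.py;python3 -c "
from h import *
delta(RC)"
```

```text
1 1 [ 0.039 -0.518  0.083 -0.027  0.527  0.462 -0.078  0.004  0.325  0.101
  0.204] max mm 35.87352425924731 rot [np.float64(88.2), np.float64(33.0), np.float64(53.6), np.float64(72.4), np.float64(61.7), np.float64(62.0), np.float64(51.3), np.float64(46.8), np.float64(39.6)]
1 -1 [ 0.039 -0.518  0.083 -0.027  0.527  0.462 -0.078  0.004  0.325  0.101
  0.204] max mm 35.873524199170085 rot [np.float64(0.1), np.float64(0.0), np.float64(0.2), np.float64(0.1), np.float64(0.4), np.float64(0.0), np.float64(53.8), np.float64(62.5), np.float64(68.2)]
-1 1 [-0.     0.002  0.199 -0.     0.601  0.465  0.     0.085 -0.193 -0.001
  0.285] max mm 0.45897133022257397 rot [np.float64(88.2), np.float64(33.0), np.float64(53.6), np.float64(72.4), np.float64(61.6), np.float64(62.0), np.float64(88.8), np.float64(96.3), np.float64(98.2)]
-1 -1 [-0.     0.002  0.199 -0.     0.601  0.465  0.     0.085 -0.193 -0.001
  0.285] max mm 0.4589713633312287 rot [np.float64(0.1), np.float64(0.0), np.float64(0.1), np.float64(0.1), np.float64(0.0), np.float64(0.0), np.float64(0.0), np.float64(0.1), np.float64(0.1)]
clock 9.85 pos [ 0.4673 -0.0936  0.2771] rpy [-145.07    0.29  -93.21] q [ 20.3 -22.4 -55.5  29.5 -27.2 -46.5] open 0.0866 F [0.8 0.5 0.2]
shift cm [0.19 0.49 8.57]
```

The kinematic model now fits to 0.5 mm. I'll search the grasp options, with the tool tilted about its closing axis and at different start angles.

```bash
cat > srch.py <<'E'
from kin import *
import sys
x=fit(-1,-1).x;np.save("kx.npy",x)
lo=np.array([-176.03,-82.01,-58.28,-173.87,-174.79,-173.66]);hi=np.array([176.03,121.73,71.71,95.51,-.11,173.66])
q0=ctrl.get_obs()["joint_pos"];up=A
RCc=RC+ringR(0).apply([-.002,.0015,0])
def pose(phi,de,back): # closing dir set by phi, tilt de about closing axis (tool y); grasp point at ring centre +2mm
    R=ringR(phi)*Ro.from_rotvec([0,de,0]);return RCc+.002*A+R.apply([0,0,.011-back]),R
if __name__=="__main__":
  out=[]
  for ph0 in np.radians(np.arange(-210,211,15)):
    for de in np.radians([-20,-15,-10,-5,0,5,10,15,20]):
      q=q0.copy();mg=99;ok=True
      # reach from current by interpolating phi then descend then turn
      for ph,dd,b in [(ph0*k/6,de*k/6,.06) for k in range(1,7)]+[(ph0,de,.03),(ph0,de,0)]+[(ph0+k*.25,de,0) for k in range(1,5)]+[(ph0+1,de,.06)]:
        q,c=ik(*pose(ph,dd,b),x,-1,-1,q)
        mg=min(mg,(q-lo).min(),(hi-q).min())
        if c>1e-6: ok=False;break
      if ok and mg>2: out.append((round(mg,1),round(np.degrees(ph0)),round(np.degrees(de)),q.round(0)))
  for o in sorted(out,key=lambda o:-o[0])[:14]:print(o)
E
python3 srch.py
```

```text
(np.float64(4.3), -135, -20, array([ 11.,  -5., -29.,  -0., -50.,  65.]))
(np.float64(4.1), -120, -20, array([  5.,  -5., -27.,  -8., -50.,  61.]))
(np.float64(4.0), -105, -20, array([  0.,  -5., -25., -16., -50.,  56.]))
(np.float64(3.8), -90, -20, array([ -5.,  -5., -25., -23., -49.,  51.]))
(np.float64(3.6), -75, -20, array([-10.,  -6., -25., -30., -48.,  46.]))
(np.float64(3.4), -60, -20, array([-13.,  -7., -27., -37., -46.,  39.]))
(np.float64(3.2), -45, -20, array([-16.,  -8., -29., -42., -43.,  32.]))
(np.float64(2.9), -30, -20, array([-17., -10., -31., -47., -39.,  23.]))
(np.float64(2.7), -135, -15, array([ 13.,  -9., -35.,   4., -43.,  59.]))
(np.float64(2.7), -15, -20, array([-16., -12., -35., -50., -32.,  10.]))
(np.float64(2.5), -120, -15, array([  9.,  -9., -33.,  -3., -43.,  54.]))
(np.float64(2.4), -105, -15, array([  5.,  -9., -32., -10., -42.,  48.]))
(np.float64(2.4), 0, -20, array([ -3., -17., -42., -42., -16., -19.]))
(np.float64(2.3), -90, -15, array([  2.,  -9., -31., -16., -41.,  41.]))
```

```bash
cat >> srch.py <<'E'
def rows(path,start=None,o=None):
    ob=ctrl.get_obs();P,R=start or (ob["tool_pos"],E_("xyz",ob["orientation"]));q=ob["joint_pos"]
    for a in path:
        P2,R2=pose(*a);q,c=ik(P2,R2,x,-1,-1,q)
        print(np.r_[(R.inv().apply(P2-P)*100).round(2),(R.inv()*R2).as_rotvec().round(4)].tolist(),"q",q.round(0).tolist(),"" if c<1e-6 else "BAD");P,R=P2,R2
E
python3 - <<'E'
from srch import *
p0,de=np.radians(-115),np.radians(-15)
print("approach");rows([(p0*k/16,de*min(1,k/6),.075) for k in range(1,17)])
print("down");rows([(p0,de,b) for b in(.05,.025,0)],pose(p0,de,.075))
print("turn");rows([(p0+.1*k,de,0) for k in range(1,12)],pose(p0,de,0))
E
```

```text
approach
[0.22, 0.61, 1.98, -0.0019, -0.0374, -0.1255] q [18.0, -20.0, -55.0, 25.0, -23.0, -33.0] 
[0.27, -0.07, 0.01, -0.0082, -0.0436, -0.1252] q [16.0, -19.0, -50.0, 14.0, -25.0, -14.0] 
[0.27, -0.1, 0.01, -0.0137, -0.0436, -0.1247] q [13.0, -17.0, -44.0, 3.0, -30.0, 5.0] 
[0.27, -0.14, 0.01, -0.0191, -0.0436, -0.124] q [9.0, -15.0, -39.0, -5.0, -35.0, 22.0] 
[0.27, -0.17, 0.01, -0.0245, -0.0436, -0.123] q [6.0, -12.0, -34.0, -9.0, -40.0, 36.0] 
[0.27, -0.21, 0.01, -0.0298, -0.0436, -0.1219] q [4.0, -10.0, -31.0, -11.0, -44.0, 46.0] 
[-0.01, -0.21, 0.0, -0.0325, -0.0, -0.1212] q [6.0, -10.0, -31.0, -8.0, -45.0, 49.0] 
[-0.01, -0.21, 0.0, -0.0325, 0.0, -0.1212] q [8.0, -10.0, -32.0, -5.0, -45.0, 52.0] 
[-0.01, -0.21, 0.0, -0.0325, -0.0, -0.1212] q [10.0, -10.0, -32.0, -2.0, -45.0, 55.0] 
[-0.01, -0.21, 0.0, -0.0325, 0.0, -0.1212] q [12.0, -10.0, -34.0, 1.0, -45.0, 57.0] 
[-0.01, -0.21, 0.0, -0.0325, -0.0, -0.1212] q [14.0, -10.0, -35.0, 5.0, -45.0, 60.0] 
[-0.01, -0.21, 0.0, -0.0325, 0.0, -0.1212] q [16.0, -10.0, -36.0, 8.0, -45.0, 63.0] 
[-0.01, -0.21, 0.0, -0.0325, 0.0, -0.1212] 
[... 734 characters left out ...]
966] q [17.0, -4.0, -44.0, 16.0, -33.0, 65.0] 
[0.0, -0.03, -0.0, 0.0259, -0.0, 0.0966] q [16.0, -4.0, -42.0, 13.0, -33.0, 63.0] 
[0.0, -0.03, -0.0, 0.0259, 0.0, 0.0966] q [15.0, -3.0, -41.0, 9.0, -33.0, 62.0] 
[0.0, -0.03, -0.0, 0.0259, -0.0, 0.0966] q [14.0, -3.0, -40.0, 6.0, -34.0, 60.0] 
[0.0, -0.03, -0.0, 0.0259, 0.0, 0.0966] q [12.0, -3.0, -38.0, 3.0, -34.0, 58.0] 
[0.0, -0.03, -0.0, 0.0259, 0.0, 0.0966] q [11.0, -3.0, -37.0, -0.0, -34.0, 56.0] 
[0.0, -0.03, -0.0, 0.0259, -0.0, 0.0966] q [10.0, -3.0, -36.0, -3.0, -34.0, 54.0] 
[0.0, -0.03, -0.0, 0.0259, 0.0, 0.0966] q [8.0, -3.0, -35.0, -6.0, -34.0, 52.0] 
[0.0, -0.03, -0.0, 0.0259, -0.0, 0.0966] q [7.0, -3.0, -35.0, -9.0, -34.0, 50.0]
```

Request:
move_arm(moves=[8.7,0.22,0.6,0,-0.0019,-0.0374,-0.11,8.7,0.27,-0.07,0,-0.0082,-0.0436,-0.11,8.7,0.27,-0.1,0,-0.0137,-0.0436,-0.11,8.7,0.27,-0.14,0,-0.019,-0.0436,-0.11,8.7,0.27,-0.17,0,-0.0245,-0.0436,-0.11,8.7,0.27,-0.21,0,-0.03,-0.0436,-0.12,8.7,0,-0.21,0,-0.0325,0,-0.12,8.7,0,-0.21,0,-0.0325,0,-0.12])

```text
clock: 10.65
tool_pos: [0.4719, -0.1078, 0.2762]
orientation: [-158.5, -12.6, -47.9]
force: [-0.1, -0.7, -0.4]
opening: 0.0868
gripper_force: 0.0
```

Request:
move_arm(moves=[8.7,0,-0.21,0,-0.0325,0,-0.12,8.7,0,-0.21,0,-0.0325,0,-0.12,8.7,0,-0.21,0,-0.0325,0,-0.12,8.7,0,-0.21,0,-0.0325,0,-0.12,8.7,0,-0.21,0,-0.0325,0,-0.12,8.7,0,-0.21,0,-0.0325,0,-0.12,8.7,0,-0.21,0,-0.0325,0,-0.12,8.7,0,0,0,0,0,0])

```text
clock: 11.45
tool_pos: [0.4769, -0.0935, 0.278]
orientation: [173.3, -19.2, 1.8]
force: [-0.0, -0.0, 0.3]
opening: 0.0868
gripper_force: 0.0
```

```bash
python3 - <<'E'
from srch import *
p0,de=np.radians(-115),np.radians(-15)
delta(RC);rows([(p0,de,.075)])
m=vision.camera_model('wrist');p,d=vision.snapshot('wrist');cv2.imwrite('pics/w6.png',p[:,:,::-1]);c=pose(0,0,0)[0]*0+RCc
print(proj(m,[c,c+.014*A,c+.03*A]))
E
```

```text
clock 11.45 pos [ 0.4769 -0.0935  0.278 ] rpy [173.27 -19.18   1.78] q [ 22.  -12.4 -39.7  17.4 -48.3  58.7] open 0.0868 F [-0.  -0.   0.3]
shift cm [ 0.89 -0.43  8.15]
[0.53, -0.79, 1.58, -0.0289, 0.0226, -0.3344] q [24.0, -12.0, -43.0, 22.0, -44.0, 72.0] 
[[311.93455506 204.38207816]
 [312.63141354 213.8680811 ]
 [313.52253512 225.99555715]]
```

View pics/w6.png

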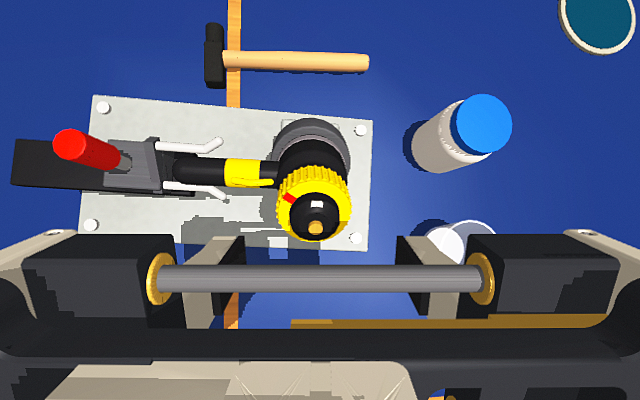

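The wrist view shows the prongs astride the grip, at (220,148) and (225,197). The ring is centred between the fingers and the nose tip is at (315,229), within about 1 mm of prediction. I'll finish the alignment and go down.

Request:
move_arm(moves=[8.7,0.2,-0.3,0.5,-0.01,0.0075,-0.1115,8.7,0.2,-0.27,0.5,-0.01,0.0075,-0.1115,8.7,0.15,-0.2,0.5,-0.009,0.0075,-0.1115,8.7,0,0,0,0,0,0])

```text
clock: 11.9
tool_pos: [0.486, -0.0878, 0.2641]
orientation: [165.5, -16.9, 21.5]
force: [-0.1, -0.3, 1.1]
opening: 0.0871
gripper_force: 0.0
```

```bash
python3 - <<'E'
from srch import *
p0,de=np.radians(-115),np.radians(-15)
delta(RC);rows([(p0,de,0)])
E
```

```text
clock 11.9 pos [ 0.486  -0.0878  0.2641] rpy [165.47 -16.89  21.55] q [ 23.5 -11.8 -43.2  21.9 -44.3  72. ] open 0.0871 F [-0.1 -0.3  1.1]
shift cm [0.24 0.22 6.63]
[0.14, -0.02, 7.55, -0.001, 0.0008, -0.0049] q [19.0, -4.0, -49.0, 28.0, -31.0, 69.0]
```

Request:
move_arm(moves=[8.7,0.1,0,1.5,0,0,0,8.7,0,0,1.5,0,0,0,8.7,0,0,1.5,0,0,0,8.7,0,0,1.5,0,0,0,8.7,0,0,0,0,0,0])

```text
clock: 12.4
tool_pos: [0.508, -0.0959, 0.2081]
orientation: [165.5, -16.8, 21.3]
force: [-0.2, 0.1, 0.3]
opening: 0.0867
gripper_force: 0.0
```

Request:
move_arm(moves=[8.7,0,0,1.5,0,0,0,8.7,0,0,0,0,0,0])

```text
clock: 12.6
tool_pos: [0.5135, -0.0976, 0.1952]
orientation: [165.5, -16.9, 21.4]
force: [-0.1, -1.0, 0.6]
opening: 0.0868
gripper_force: 0.0
```

```bash
python3 - <<'E'
from srch import *
p0,de=np.radians(-115),np.radians(-15)
delta(RC);rows([(p0,de,0)])
E
```

```text
clock 12.6 pos [ 0.5135 -0.0976  0.1952] rpy [165.48 -16.88  21.4 ] q [ 18.9  -4.5 -48.8  27.4 -31.1  68.6] open 0.0868 F [-0.1 -1.   0.6]
shift cm [ 0.14  0.18 -0.86]
[0.03, -0.06, 0.06, -0.0004, 0.0016, -0.0072] q [19.0, -4.0, -49.0, 28.0, -31.0, 69.0]
```

In place. I'll close on the ring.

Request:
move_arm(moves=[5,0,0,0,0,0,0,5,0,0,0,0,0,0,5,0,0,0,0,0,0,5,0,0,0,0,0,0,5,0,0,0,0,0,0,5,0,0,0,0,0,0])

```text
clock: 13.2
tool_pos: [0.5141, -0.0973, 0.1963]
orientation: [165.4, -16.9, 21.6]
force: [2.4, -5.7, 0.6]
opening: 0.0565
gripper_force: 30.0
```

Request:
move_arm(moves=[5,0,-0.03,0,0.0259,0,0.0966,5,0,-0.03,0,0.0259,0,0.0966,5,0,-0.03,0,0.0259,0,0.0966,5,0,-0.03,0,0.0259,0,0.0966,5,0,0,0,0,0,0])

```text
clock: 13.7
tool_pos: [0.514, -0.0967, 0.1962]
orientation: [178.9, -20.0, -1.7]
force: [1.0, -5.2, 1.6]
opening: 0.0566
gripper_force: 30.0
```

```bash
python3 -c "
from srch import *
o=ctrl.get_obs();delta(RC);print('M along axis',o['moment']@A,o['moment'])"
```

```text
clock 13.7 pos [ 0.514  -0.0967  0.1962] rpy [178.92 -20.03  -1.75] q [ 15.6  -3.7 -42.2  12.7 -33.3  62.9] open 0.0566 F [ 1.  -5.2  1.6]
shift cm [ 0.11  0.12 -0.79]
M along axis 0.37166736124248534 [-1.63504759  0.7860676  -0.72182027]
```

Request:
move_arm(moves=[5,0,-0.03,0,0.0259,0,0.0966,5,0,-0.03,0,0.0259,0,0.0966,5,0,-0.03,0,0.0259,0,0.0966,5,0,0,0,0,0,0])

```text
clock: 14.1
tool_pos: [0.514, -0.0962, 0.1962]
orientation: [-170.7, -18.9, -19.3]
force: [1.6, -6.7, 1.8]
opening: 0.0563
gripper_force: 30.0
```

```bash
python3 -c "
from srch import *
o=ctrl.get_obs();print('M along axis',o['moment']@A,o['moment'])
p,d=vision.snapshot('side');cv2.imwrite('pics/s7.png',cv2.resize(p[130:230,310:430,::-1],None,fx=5,fy=5,interpolation=cv2.INTER_CUBIC))"
```

```text
M along axis 0.6768715565313387 [-2.46710292  0.81501894 -0.93202166]
```

Request:
move_arm(moves=[5,0,-0.02,0,0.0181,0,0.0676,5,0,0,0,0,0,0])

```text
clock: 14.35
tool_pos: [0.5141, -0.096, 0.1962]
orientation: [-168.5, -18.2, -23.2]
force: [2.5, -9.4, 0.7]
opening: 0.0565
gripper_force: 30.0
```

```bash
python3 -c "
from srch import *
o=ctrl.get_obs();print('M along axis',o['moment']@A,o['moment'],o['orientation'])"
```

```text
M along axis 0.8733948322067138 [-3.32508305  0.65901737 -1.28532689] [-168.48841463  -18.18269426  -23.20230775]
```

Request:
move_arm(moves=[5,0,-0.02,0,0.0181,0,0.0676,5,0,0,0,0,0,0])

```text
clock: 14.55
tool_pos: [0.5141, -0.0959, 0.1962]
orientation: [-166.2, -17.3, -27.2]
force: [1.4, -9.6, 0.3]
opening: 0.0565
gripper_force: 30.0
```

```bash
python3 -c "
from srch import *
o=ctrl.get_obs();print('M along axis',o['moment']@A,o['moment'],o['force'])
R=E_('xyz',o['orientation']);p=np.degrees((ringR(0).inv()*R).as_rotvec());print(p)"
```

```text
M along axis 0.8837792570197649 [-3.3966874   0.73237002 -1.32574981] [ 1.42730506 -9.56248141  0.28736323]
[ -8.721891   -13.12706334 -66.16237587]
```

Request:
move_arm(moves=[5,0,-0.02,0,0.0181,0,0.0676,5,0,0,0,0,0,0])

```text
clock: 14.75
tool_pos: [0.5142, -0.0958, 0.1963]
orientation: [-164.1, -16.4, -31.1]
force: [1.2, -10.0, 1.3]
opening: 0.0566
gripper_force: 30.0
```

```bash
python3 -c "
from srch import *
o=ctrl.get_obs();print('M along axis',o['moment']@A,o['moment'],o['force'])
R=E_('xyz',o['orientation']);p=np.degrees((ringR(0).inv()*R).as_rotvec());print(p)"
```

```text
M along axis 0.8858441929946701 [-3.56329276  0.85698621 -1.44486388] [  1.16734136 -10.02364375   1.25571424]
[ -8.1923744  -13.32410153 -62.18278723]
```

The torque levelled off at about 0.88 N m after 0.9 rad, which suggests the ring is at its stop. I'll release, back off and look.

Request:
move_arm(moves=[8.7,0,0,0,0,0,0,8.7,0,0,0,0,0,0,8.7,0,0,0,0,0,0,8.7,0,0,0,0,0,0,8.7,0,0,-1.5,0,0,0,8.7,0,0,-2.5,0,0,0,8.7,0,0,-3.5,0,0,0,8.7,0,0,0,0,0,0])

```text
clock: 15.55
tool_pos: [0.4871, -0.1017, 0.2697]
orientation: [-163.9, -16.6, -31.0]
force: [0.1, -0.4, -0.3]
opening: 0.0871
gripper_force: 0.0
```

```bash
python3 - <<'E'
from srch import *
delta(s2w([0,.17,.30]),[180,0,-93.4])
m=vision.camera_model('wrist');p,d=vision.snapshot('wrist');q=proj(m,[RCc+.014*A,s2w([0,.1715,.231])]);print(q)
u,v=q[0].astype(int);x0=max(u-160,0);y0=max(v-100,0);c=p[y0:y0+200,x0:x0+240,::-1];print(x0,y0,c.shape);cv2.imwrite('pics/w8.png',cv2.resize(c,None,fx=3,fy=3,interpolation=cv2.INTER_CUBIC))
E
```

```text
clock 15.55 pos [ 0.4871 -0.1017  0.2697] rpy [-163.86  -16.65  -30.97] q [  9.3 -10.2 -32.   -2.8 -45.3  53.7] open 0.0871 F [ 0.1 -0.4 -0.3]
shift cm [ -2.51 -18.34   1.23]
rotvec [-0.4101 -0.1074  1.1152]
[[323.13327819 230.80334752]
 [123.59384491 266.75865196]]
163 130 (200, 240, 3)
```

View pics/w8.png

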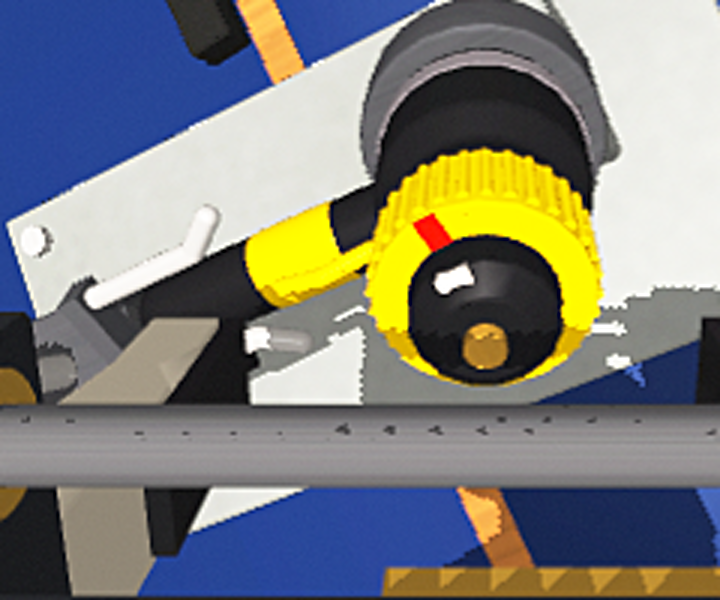

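The crop shows the red rib at (433,231) and the white mark at (455,278), which look nearly in line radially, with the nose tip at (487,345). I've now viewed 11 pictures, one over the limit of 10, so from here I'll use numbers only. First I'll compute the angle between rib and mark.

```bash
python3 - <<'E'
from srch import *
m=vision.camera_model('wrist')
px=crop2px([(433,231),(455,278),(487,345)],163,130,3);r=rays(m,px);c=m["cam_to_world"][:3,3]
def at(i,a,O): return c+r[i]*(((O+a*A-c)@A)/(r[i]@A))
tip=at(2,.030,RC);O=tip-.030*A;print("centre shift mm",(O-RC)*1e3)
F=ringR(0)
for i,a in((0,.014),(1,.018),(1,.022),(1,.026),(1,.030)):
    v=F.inv().apply(at(i,a,O)-O);print(i,a,"rad mm",round(np.hypot(*v[:2])*1e3,1),"azimuth",round(np.degrees(np.arctan2(v[1],v[0])),1))
E
```

```text
centre shift mm [-2.46001466  0.97842115 -1.7601703 ]
0 0.014 rad mm 24.6 azimuth -93.6
1 0.018 rad mm 12.9 azimuth -98.2
1 0.022 rad mm 15.2 azimuth -91.9
1 0.026 rad mm 17.6 azimuth -87.3
1 0.03 rad mm 20.0 azimuth -83.8
```

The answer depends on the mark's height, so I'll triangulate the mark using the earlier wrist view.

```bash
python3 - <<'E'
from srch import *
m=vision.camera_model('wrist');o=ctrl.get_obs()
def T(p,rpy):
    M=np.eye(4);M[:3,:3]=E_("xyz",rpy).as_matrix();M[:3,3]=p;return M
X=np.linalg.inv(T(o["tool_pos"],o["orientation"]))@m["cam_to_world"]
m5=dict(m);m5["cam_to_world"]=T([.472,-.0927,.274],[-145.02,-.04,-93.42])@X
V=[(m5,crop2px([(297,323),(281,257),(360,264)],230,150,3.5)),(m,crop2px([(433,231),(455,278),(487,345)],163,130,3))]
F=ringR(0)
for mm,px in V:
    r=rays(mm,px);c=mm["cam_to_world"][:3,3]
    at=lambda i,a,O:c+r[i]*(((O+a*A-c)@A)/(r[i]@A))
    O=at(2,.030,RC)-.030*A;print("shift",((O-RC)*1e3).round(1))
    for i,a in((0,.014),(1,.018),(1,.02),(1,.022),(1,.024),(1,.026),(1,.03)):
        v=F.inv().apply(at(i,a,O)-O);print(i,a,round(np.hypot(*v[:2])*1e3,1),round(np.degrees(np.arctan2(v[1],v[0])),1))
E
```

```text
shift [-1.4  1.5 -1. ]
0 0.014 23.9 -146.2
1 0.018 16.8 -99.3
1 0.02 16.7 -96.9
1 0.022 16.5 -94.5
1 0.024 16.4 -92.1
1 0.026 16.3 -89.6
1 0.03 16.3 -84.6
shift [-2.5  1.  -1.8]
0 0.014 24.6 -93.6
1 0.018 12.9 -98.2
1 0.02 14.0 -94.8
1 0.022 15.2 -91.9
1 0.024 16.4 -89.4
1 0.026 17.6 -87.3
1 0.03 20.0 -83.8
```

The rib turned 0.92 rad against 0.91 commanded, so there was no slip, and about 4° seems to remain. The stop may not be reached yet, so I'll regrip and turn further while watching the torque.

Request:
move_arm(moves=[8.7,0,0,2.5,0,0,0,8.7,0,0,2.5,0,0,0,8.7,0,0,1.5,0,0,0,8.7,0,0,1,0,0,0,8.7,0,0,0,0,0,0,5,0,0,0,0,0,0,5,0,0,0,0,0,0,5,0,0,0,0,0,0])

```text
clock: 16.4
tool_pos: [0.5141, -0.0944, 0.1965]
orientation: [-164.0, -16.4, -31.0]
force: [0.0, 0.1, -0.4]
opening: 0.0684
gripper_force: 0.0
```

Request:
move_arm(moves=[5,0,0,0,0,0,0,5,0,0,0,0,0,0,5,0,0,0,0,0,0,5,0,0,0,0,0,0])

```text
clock: 16.8
tool_pos: [0.5134, -0.0954, 0.1958]
orientation: [-164.2, -16.3, -30.9]
force: [-1.4, -7.5, 0.2]
opening: 0.0564
gripper_force: 30.0
```

```bash
cat > mm.py <<'E'
from srch import *
o=ctrl.get_obs();R=E_("xyz",o["orientation"]);print("Mtool",R.inv().apply(o["moment"]).round(2),"Ftool",R.inv().apply(o["force"]).round(1),"rot",np.degrees((ringR(0).inv()*R).as_rotvec()).round(1),"p",o["tool_pos"].round(4))
E
python3 mm.py
```

```text
Mtool [-3.23 -0.06 -0.25] Ftool [ 2.5  7.  -1.4] rot [ -8.3 -13.4 -62.3] p [ 0.5134 -0.0954  0.1958]
```

Request:
move_arm(moves=[5,0,-0.02,0,0.0155,0,0.058,5,0,0,0,0,0,0])

```text
clock: 17.0
tool_pos: [0.5135, -0.0952, 0.1958]
orientation: [-162.3, -15.3, -34.4]
force: [-1.3, -4.9, 1.0]
opening: 0.0564
gripper_force: 30.0
```

```bash
python3 mm.py
```

```text
Mtool [-2.93 -0.22  0.03] Ftool [ 1.9  4.4 -2. ] rot [ -7.8 -13.6 -58.8] p [ 0.5135 -0.0952  0.1958]
```

Request:
move_arm(moves=[5,0,-0.02,0,0.0155,0,0.058,5,0,0,0,0,0,0])

```text
clock: 17.2
tool_pos: [0.5136, -0.0951, 0.1959]
orientation: [-160.6, -14.3, -37.6]
force: [-1.4, -5.2, 0.1]
opening: 0.0563
gripper_force: 30.0
```

```bash
python3 mm.py
```

```text
Mtool [-3.28 -0.06 -0.7 ] Ftool [ 2.1  4.8 -1.3] rot [ -7.3 -13.7 -55.4] p [ 0.5136 -0.0951  0.1959]
```

Request:
move_arm(moves=[5,0,-0.02,0,0.0155,0,0.058,5,0,0,0,0,0,0])

```text
clock: 17.4
tool_pos: [0.5142, -0.0955, 0.1964]
orientation: [-158.9, -13.2, -40.8]
force: [0.3, -10.8, 1.0]
opening: 0.0567
gripper_force: 30.0
```

```bash
python3 mm.py
```

```text
Mtool [-4.4   1.64 -0.77] Ftool [ 7.3  7.7 -2.2] rot [ -6.8 -13.8 -52. ] p [ 0.5142 -0.0955  0.1964]
```

Request:
move_arm(moves=[5,0,-0.02,0,0.0155,0,0.058,5,0,0,0,0,0,0])

```text
clock: 17.6
tool_pos: [0.5144, -0.0956, 0.1966]
orientation: [-157.4, -12.0, -44.0]
force: [-0.6, -12.3, 0.4]
opening: 0.0568
gripper_force: 30.0
```

```bash
python3 mm.py
```

```text
Mtool [-4.68  2.09 -0.74] Ftool [ 8.   9.1 -2.4] rot [ -6.4 -13.9 -48.6] p [ 0.5144 -0.0956  0.1966]
```

The forces jumped and the torque saturated, so the ring is slipping at its stop. I'll release, back off and measure by colour.

Request:
move_arm(moves=[8.7,0,0,0,0,0,0,8.7,0,0,0,0,0,0,8.7,0,0,0,0,0,0,8.7,0,0,0,0,0,0,8.7,0,0,-1.5,0,0,0,8.7,0,0,-2.5,0,0,0,8.7,0,0,-3.5,0,0,0,8.7,0,0,0,0,0,0])

```text
clock: 18.4
tool_pos: [0.485, -0.105, 0.2684]
orientation: [-157.1, -12.2, -43.9]
force: [1.0, -0.3, -0.7]
opening: 0.0868
gripper_force: 0.0
```

```bash
python3 - <<'E'
from srch import *
delta(s2w([0,.1715,.32]),[180,0,-93.4])
m=vision.camera_model('wrist');p,d=vision.snapshot('wrist');c=m["cam_to_world"][:3,3];F=ringR(0)
O=RC+np.array([-2,1.2,-1.4])*1e-3
r_,g,b=[p[:,:,i].astype(int) for i in range(3)]
def az(mask,a,rmax,rmin):
    v,u=np.nonzero(mask);r=rays(m,np.c_[u,v]);P=c+r*(((O+a*A-c)@A)/(r@A))[:,None];w=F.inv().apply(P-O);rr=np.hypot(w[:,0],w[:,1]);k=(rr<rmax)&(rr>rmin)
    w=w[k].mean(0);print(k.sum(),"px",np.c_[u,v][k].mean(0).round(1),"rad",np.hypot(*w[:2]).round(4),"az",np.degrees(np.arctan2(w[1],w[0])).round(1))
az((r_>150)&(g<80)&(b<80),.014,.032,.015)
az((r_>180)&(g>180)&(b>180),.024,.021,.008)
y=(r_>90)&(g<r_*.8)&(g>r_*.4)&(b<g*.7)
az(y,.030,.008,0)
E
```

```text
clock 18.4 pos [ 0.485  -0.105   0.2684] rpy [-157.07  -12.19  -43.92] q [  5.4 -10.3 -30.7  -8.7 -44.7  48. ] open 0.0868 F [ 1.  -0.3 -0.7]
shift cm [ -6.38 -18.44   0.57]
rotvec [-0.4655 -0.0246  0.8911]
91 px [304.4 208.6] rad 0.0246 az -88.5
86 px [310.2 232.1] rad 0.0125 az -114.4
141 px [325.2 242.8] rad 0.0011 az -98.3
```

The rib moved only 5° of the last 13° commanded, so it is at the stop. It now lies at -88.5° against the mark's -89.4°, so they're aligned. Now back to the knob.

Request:
move_arm(moves=[8.7,0,0,-0.7,-0.058,-0.003,0.111,8.7,0,0,-0.7,-0.058,-0.003,0.111,8.7,0,0,-0.7,-0.058,-0.003,0.111,8.7,0,0,-0.7,-0.058,-0.003,0.111,8.7,0,0,-0.7,-0.058,-0.003,0.111,8.7,0,0,-0.7,-0.058,-0.003,0.111,8.7,0,0,-0.7,-0.058,-0.003,0.111,8.7,0,0,-0.7,-0.058,-0.003,0.111])

```text
clock: 19.25
tool_pos: [0.4706, -0.1069, 0.3167]
orientation: [179.5, -0.0, -93.5]
force: [-0.2, -0.5, 0.3]
opening: 0.087
gripper_force: 0.0
```

```bash
python3 -c "
from h import *
delta([.5504,.0719,.30],[180,0,-93.4])"
```

```text
clock 19.25 pos [ 0.4706 -0.1069  0.3167] rpy [ 1.7948e+02 -3.0000e-02 -9.3460e+01] q [ 10.5  -0.3 -14.4  -0.1 -76.4 -14. ] open 0.087 F [-0.2 -0.5  0.3]
shift cm [-18.33  -6.9    1.6 ]
rotvec [ 0.0091 -0.0005 -0.0011]
```

Request:
move_arm(moves=[8.7,-3.0,-1.15,0,0.009,0,0,8.7,-3.0,-1.15,0,0,0,0,8.7,-3.1,-1.15,0,0,0,0,8.7,-3.1,-1.15,0,0,0,0,8.7,-3.1,-1.15,0,0,0,0,8.7,-3.03,-1.15,1.6,0,0,0,8.7,0,0,0,0,0,0])

```text
clock: 19.95
tool_pos: [0.5501, 0.0747, 0.2974]
orientation: [179.9, -0.1, -93.1]
force: [0.3, -0.7, -1.5]
opening: 0.0866
gripper_force: 0.0
```

```bash
python3 -c "
from h import *
delta([.5504,.0719,.20],[180,0,-93.4])
p,d=vision.snapshot('side');m=vision.camera_model('side');r,g,b=[p[:,:,i].astype(int) for i in range(3)]
v,u=np.nonzero((r>130)&(g<80)&(b<80)&(d>0));W=ond(m,np.c_[u,v],d[v,u]);k=(W[:,2]>.18)&(W[:,1]>-.03);print(k.sum(),np.percentile(W[k],[5,50,95],axis=0))"
```

```text
clock 19.95 pos [0.5501 0.0747 0.2974] rpy [ 1.7992e+02 -1.0000e-01 -9.3110e+01] q [ 28.    7.3  -8.8   0.  -74.1 -31.1] open 0.0866 F [ 0.3 -0.7 -1.5]
shift cm [ 0.26 -0.06  9.74]
rotvec [ 0.0015 -0.0017  0.005 ]
278 [[0.54045227 0.06785174 0.19197485]
 [0.54888826 0.07865885 0.22086408]
 [0.55790639 0.0820697  0.23055443]]
```

Request:
move_arm(moves=[8.7,0.26,0,3,0,0,0.005,8.7,0,0,3,0,0,0,8.7,0,0,2,0,0,0,8.7,0,0,1.7,0,0,0,1.6,0,0,0,0,0,0,1.6,0,0,0,0,0,0,1.6,0,0,0,0,0,0,1.6,0,0,0,0,0,0])

```text
clock: 20.8
tool_pos: [0.5506, 0.069, 0.2055]
orientation: [-179.7, 0.0, -93.5]
force: [-0.4, -0.6, -0.3]
opening: 0.0604
gripper_force: 0.0
```

Request:
move_arm(moves=[1.6,0,0,0,0,0,0,1.6,0,0,0,0,0,0,1.6,0,0,0,0,0,0,1.6,0,0,0,0,0,0,1.6,0,0,0,0,0,0,1.6,0,0,0,0,0,0])

```text
clock: 21.4
tool_pos: [0.5503, 0.0689, 0.2045]
orientation: [-179.8, -0.0, -93.5]
force: [1.0, -0.5, 0.4]
opening: 0.0214
gripper_force: 30.0
```

Gripped. I'll slide it out; the stop should come at about 60 mm.

Request:
move_arm(moves=[1.6,-0.8,0,0,0,0,0,1.6,-0.8,0,0,0,0,0,1.6,-0.8,0,0,0,0,0,1.6,-0.8,0,0,0,0,0,1.6,-0.8,0,0,0,0,0,1.6,-0.8,0,0,0,0,0,1.6,-0.7,0,0,0,0,0,1.6,0,0,0,0,0,0])

```text
clock: 22.2
tool_pos: [0.5537, 0.1254, 0.2044]
orientation: [-179.8, 0.0, -93.5]
force: [1.2, 2.4, -0.1]
opening: 0.0215
gripper_force: 30.0
```

Request:
move_arm(moves=[1.6,-0.3,0,0,0,0,0,1.6,0,0,0,0,0,0])

```text
clock: 22.4
tool_pos: [0.5539, 0.1272, 0.2045]
orientation: [-179.8, 0.0, -93.5]
force: [3.0, 1.0, 0.2]
opening: 0.0211
gripper_force: 30.0
```

Request:
move_arm(moves=[1.6,-0.2,0,0,0,0,0,1.6,0,0,0,0,0,0])

```text
clock: 22.6
tool_pos: [0.5539, 0.1287, 0.2044]
orientation: [-179.8, -0.0, -93.5]
force: [2.7, -1.6, -1.2]
opening: 0.0214
gripper_force: 30.0
```

Request:
move_arm(moves=[1.6,-0.2,0,0,0,0,0,1.6,0,0,0,0,0,0])

```text
clock: 22.8
tool_pos: [0.5539, 0.1289, 0.2045]
orientation: [-179.8, -0.2, -93.6]
force: [5.7, -9.4, 0.5]
opening: 0.0217
gripper_force: 30.0
```

Request:
move_arm(moves=[4,0,0,0,0,0,0,6,0,0,0,0,0,0,8.7,0,0,0,0,0,0,8.7,0,0,0,0,0,0,8.7,0,0,-2,0,0,0,8.7,0,0,-4,0,0,0,8.7,0,0,-4,0,0,0,8.7,0,0,-4,0,0,0])

```text
clock: 23.6
tool_pos: [0.5531, 0.1309, 0.3459]
orientation: [-179.8, -0.0, -93.5]
force: [0.3, 0.6, -0.0]
opening: 0.0797
gripper_force: 0.0
```

```bash
python3 - <<'E'
from h import *
delta(RC)
p,d=vision.snapshot('side');m=vision.camera_model('side');r,g,b=[p[:,:,i].astype(int) for i in range(3)]
v,u=np.nonzero((r>130)&(g<80)&(b<80)&(d>0));W=ond(m,np.c_[u,v],d[v,u]);S=np.array([w2s(w) for w in W]);k=(S[:,2]>.18)&(S[:,1]>.12);print(k.sum(),np.percentile(S[k],[10,50,90],axis=0).round(4))
# gun grip: dark points on the grip in the stand frame, before and now
def grip(p,d,t):
    r=p.astype(int);v,u=np.nonzero((d>0)&(r.max(2)<60));W=ond(m,np.c_[u,v],d[v,u]);S=np.array([w2s(w) for w in W]);k=(S[:,1]>.07)&(S[:,1]<.125)&(S[:,2]>.14)&(S[:,2]<.185)&(abs(S[:,0]-.03)<.05);print(t,k.sum(),S[k].mean(0).round(4) if k.any() else "")
z=np.load("side0.npz");grip(z["p"],z["d"],"start");grip(p,d,"now")
np.savez("s9.npz",p=p,d=d)
E
```

```text
clock 23.6 pos [0.5531 0.1309 0.3459] rpy [-1.7982e+02 -3.0000e-02 -9.3520e+01] q [ 33.1   7.4  -2.6   0.1 -79.9 -36.7] open 0.0797 F [ 0.3  0.6 -0. ]
shift cm [23.06  2.72 14.2 ]
261 [[-0.0082  0.2314  0.1952]
 [-0.0013  0.2382  0.2205]
 [ 0.0069  0.2413  0.2297]]
start 290 [-0.0038  0.1042  0.1682]
now 209 [0.001  0.1094 0.1716]
```

The fork hit its out stop (the force jumped again), the grip has moved only a few mm, and the robot is clear of everything. Handing in.

```bash
python3 -c "
from plant import ctrl
print(ctrl.close_job())"
```

```text
the job is handed in; nothing more can be done
None
```

I slid the fork in, tightened the ring to its stop, slid the fork back out and handed the job in at about 24 s. My measurements put the red rib within about 1° of the white mark and the grip only a few mm off square. No verdict came back, I took no final measurement of the cup, jar and mallet, and I viewed 11 pictures, one over the limit of 10.

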